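Swing the tag reader over the blue-lidded jar and take a reading

TASK

Gently push the white swing arm of the tag reader round with a fingertip, without gripping it, until its reading head is centred above the jar with the blue lid. Leave the arm there and then press the green button on the small white pod right down and let it come back up. Do not lift or shift any jar, knock aside the beaker, dishes or tube rack near them, or press the button before the head is over the blue lid.

Things in the scene. Friction and masses are not known exactly. Their poses are not given: they have to be found in the camera images.
- reader: tag reader stand, fixed to the bench: grey hub 110 mm across, 10 mm high, with an upright post 32 mm in diameter and four spokes to flat pads 76 mm across, 8 mm high, centred 160 mm from the post axis at -60, -26, 26 and 60 degrees (plus to the left) from the stand's -x direction. Origin on the post axis at bench level, z up. It carries the white swing arm, above the jars
- reader_arm (a joint): angle of the white swing arm about the upright post axis, rad, -1.4 to 1.4: 0 along the stand's -x direction (towards the robot at yaw 0), growing clockwise seen from above (to the robot's left). Friction only (about 1.6 N of push at 110 mm from the axis), no spring or detents: it stays where left. Pushing or gripping it with over 20 N fails the run
- reader_push (a point): point on the centreline of the swing arm, 110 mm from the post axis, 158 mm above the bench. The arm is a level white bar 18 mm wide, 24 mm high (146 to 170 mm above the bench); from 25 to 138 mm from the axis its two sides are bare and can be pushed. A black cap 44 mm across covers the post, top at 172 mm
- reader_eye (a point): centre of the underside of the reading head at the arm's outer end, 160 mm from the post axis, 127 mm above the bench; swings with the arm. The head is a black upright cylinder 40 mm in diameter, 127 to 172 mm above the bench, with an orange dot at the centre of its top
- read_button (a joint): travel of the green push button in m: 0 up, 0.006 right down (about 5 N); springs back when let go. It counts as pressed beyond 0.004
- read_button_top (a point): centre of the top face of the green button (34 mm diameter), which sits on a fixed white pod 90 x 90 x 30 mm; pressed straight down. The pod stands on the left or right of the reader (varies)
- jar_blue: loose closed sample jar, clear body, 58 mm diameter, 80 mm tall, 0.1 to 0.2 kg, with a blue lid; origin at the centre of its underside, z up. It stands on one of the four pads of the reader (which one varies), its lid top about 88 mm above the bench, some 39 mm below the reading head
- jar_white: loose closed sample jar, clear body, 58 mm diameter, 80 mm tall, 0.1 to 0.2 kg, with a white lid; origin at the centre of its underside, z up. It stands on one of the four pads of the reader (which one varies), its lid top about 88 mm above the bench, some 39 mm below the reading head
- jar_yellow: loose closed sample jar, clear body, 58 mm diameter, 80 mm tall, 0.1 to 0.2 kg, with a yellow lid; origin at the centre of its underside, z up. It stands on one of the four pads of the reader (which one varies), its lid top about 88 mm above the bench, some 39 mm below the reading head
- jar_red: loose closed sample jar, clear body, 58 mm diameter, 80 mm tall, 0.1 to 0.2 kg, with a red lid; origin at the centre of its underside, z up. It stands on one of the four pads of the reader (which one varies), its lid top about 88 mm above the bench, some 39 mm below the reading head
- tube_rack: bystander: loose blue tube rack 90 x 90 mm with white and orange capped tubes, 57 mm high; origin at the centre of its underside; on the side of the reader across from the pod
- beaker: bystander: loose glass beaker, 70 mm diameter, 90 mm tall, on the robot's side of the reader, left or right; origin at the centre of its underside
- dish_stack: bystander: loose clear stack of dishes, 76 mm diameter, 45 mm tall, on the robot's side of the reader, left or right; origin at the centre of its underside
Things that resemble listed ones, but are neither listed nor needed, are in the scene too. Leave any turquoise look-alike of the part that bears read_button alone.

How it is judged:
By the outcome, as a careful person would: the job done as asked, in the order asked, and still so for the second after the job is handed in, with the robot touching nothing.
It also fails if it takes over 48 s, if anything falls off the work surface, if the arm or the gripper's body presses on something with over 40 N, if the wrist force passes 120 N, or if a joint passes its speed limit or range.

ROBOT

A 6-joint arm with a two-finger parallel gripper is mounted at the origin on the work surface. World frame = base frame: x ahead of the robot, y to its left, z up, the work surface at z = 0. Lengths are in m, angles in degrees, forces in N, time in s.
With the tool pointing down it reaches from about 0.35 to 0.725 m from the base axis. Payload 4.3 kg.
Tool frame: the origin (TCP) lies midway between the tips of the shut fingers; the grasp point (between the pads) lies 19 mm behind it (ctrl.pinch_z is the z of the grasp point in the tool frame, in m); z points along the fingers, y is the line along which they close (so a half turn about z gives the same grasp; the last joint's range is limited). The gripper opens to 85 mm and grips with 20 to 120 N. Pads are 22 mm wide; open, the fingers measure 114 mm over their backs; the gripper's body (76 mm by 85 mm) begins 54 mm behind the grasp point. The pads swing forward as they close: fully open they stand 13 mm farther back than shut.
Start: joints at [65.644, 21.618, 4.641, 73.018, 0, 83.68], TCP at [0.178, 0.547, 0.198] pointing down, gripper open.
Joint ranges: [-156.06, 156.06], [-48.1, 94.91], [-58.44, 69.94], [-101.28, 121.22], [-78.64, 73.56], [-180, 180]. Speed limits (degrees/s): [147.25, 147.25, 180, 180, 180, 180].

INTERFACE

Orientations are given as [roll, pitch, yaw] about the fixed x, y, z axes, in that order (R = Rz(yaw) Ry(pitch) Rx(roll)).
In Python, from rig import ctrl gives the robot as it stands. The module is installed in compiled form; this text tells all that it offers.
- The arm moves only by the tool servo_tool, never from a script. Its argument "deltas" is a list that holds one entry, the list of rows, each a list of 6 numbers: the shift along the tool's x, y, z in mm, then the turn, a rotation vector about the tool's x, y, z in degrees. In form: [[[x, y, z, wx, wy, wz], ...]]. A call has 1 to 5 rows; each row shifts and turns the commanded pose from where the row before left it, along the tool's axes as they then stand; what a row does not reach is not made up. A row lasts 1/12 s, in which the tool goes at most 41.7 mm and 7.16 degrees, less where a joint would pass 70% of its speed; a pose out of reach is approached as far as the arm can. A call with a gripper value outside its range is refused whole. "hand" is the closure, from -1 (fully open) to 1 (shut), set as the call begins (left out, the last holds). The fingers move at their own pace and stop on an object; "force" is the grip in N (left out, the last holds). Time passes only in rows, so rows that do not move let the fingers close. It gives the time, the measured TCP pose, the force, the opening and the grip force at its end, in the units of the state.
- ctrl.observe(): the state, without advancing time (a new reading comes with each control period).
- ctrl.get_image(name): name is "scene" or "top"; returns a dict with "frame" (400x640x3 uint8, red, green, blue), "range_z" (400x640 float32, m along the optical axis (not along the pixel's ray), 0 where there is no reading), "fx", "fy", "cx", "cy" (pixels), "extrinsics" (4x4, takes a point from camera to world coordinates). Camera axes: x right, y down, z forward; pixel columns grow to the right and rows downward; lengths in m; the calibration is good to about 2 mm. A picture is of the moment at which its call begins.
- ctrl.close_job(): hands the job in; it is judged then, once.
The state is a dict: "t": time; "joint_positions": joint angles; "joint_vel": joint speeds; "effort": joint torques, N m; "eef_pos": TCP position; "orientation": TCP orientation; "contact_force": force on the tool from outside, world axes, zero at the start; "torque": the same for the moment, N m; "width": finger opening in m; "grip_force": force on a finger pad.
Only numpy, scipy, OpenCV 4.12 (cv2) and the standard library are available. Lean on these libraries where they do the work, as an engineer would, in place of code of your own. Each camera call takes 0.05 s, during which the arm holds its last target. There are 200 camera calls.

## Working session

There is one attempt and no reset: what is moved stays moved. The work goes in short steps, Python scripts to look and compute and a tool call to move; the robot and the scene stay as the last step left them, time stands still between calls to the robot, and variables do not carry over. Pictures are saved under pics/ and viewed, at most 10 in all, crops included, and the job is handed in when it is done.

Besides the shell and the picture viewer there is one more tool, called after "Request:" in YAML: its name, and indented under it one key for each argument. servo_tool: Moves the arm, as the interface text tells. Its arguments: {"type":"object","properties":{"deltas":{"type":"array","items":{"type":"array","items":{"type":"array","items":{"type":"number"}}}},"hand":{"type":"number"},"force":{"type":"number"}},"required":["deltas"]}

```bash
mkdir -p pics
cat > h.py <<'E'
from rig import ctrl
import numpy as np, cv2
def snap(n,f):
    d=ctrl.get_image(n); cv2.imwrite(f"pics/{f}.png",d["frame"][:,:,::-1]); np.savez(f"pics/{f}.npz",**d); return d
def world(d,u,v,z=None):
    r=z or d["range_z"][v,u]; p=np.array([(u-d["cx"])/d["fx"]*r,(v-d["cy"])/d["fy"]*r,r,1]); return (d["extrinsics"]@p)[:3]
def atz(d,u,v,h):
    E=np.array(d["extrinsics"]); r=E[:3,:3]@np.array([(u-d["cx"])/d["fx"],(v-d["cy"])/d["fy"],1]); o=E[:3,3]; return o+r*(h-o[2])/r[2]
E
python3 - <<'E'
from h import *
for n in("top","scene"):
    d=snap(n,n+"0"); print(n,np.round(d["extrinsics"],3).tolist(),d["fx"])
print(ctrl.observe())
E
```

```text
top [[-0.029, -0.998, 0.06, 0.526], [-0.999, 0.03, 0.022, 0.052], [-0.024, -0.059, -0.998, 0.973], [0.0, 0.0, 0.0, 1.0]] 363.4973987734335
scene [[-0.325, 0.513, -0.795, 1.657], [0.946, 0.178, -0.271, 0.436], [0.003, -0.84, -0.543, 0.877], [0.0, 0.0, 0.0, 1.0]] 496.7939767251543
{'t': 0.1, 'joint_positions': array([ 6.56434077e+01,  2.16566303e+01,  4.57225930e+00,  7.30185033e+01,
       -2.15872876e-03,  8.36829972e+01]), 'joint_vel': array([-0.06047321, -0.0856249 ,  0.1753377 ,  0.06157275, -0.07466341,
       -0.14842924]), 'effort': array([ 9.33280826e-04, -4.64694214e+01,  2.70581621e+01,  1.20300121e-02,
       -1.50389392e-04, -8.37067290e-06]), 'eef_pos': array([0.17777967, 0.54615866, 0.19727643]), 'orientation': array([-1.79897513e+02, -9.17355538e-03,  1.61960404e+02]), 'contact_force': array([-0.08082891, -0.42779044,  0.25553916]), 'torque': array([ 0.0064348 , -0.025985  ,  0.00211517]), 'grip_force': 0.0, 'width': 0.08553830814052815}
```

View pics/top0.png

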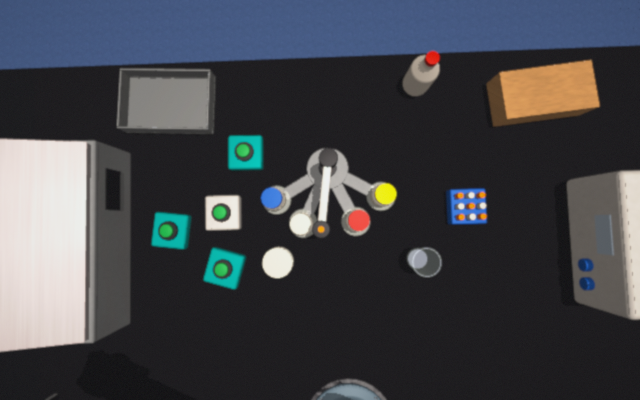

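View pics/scene0.png

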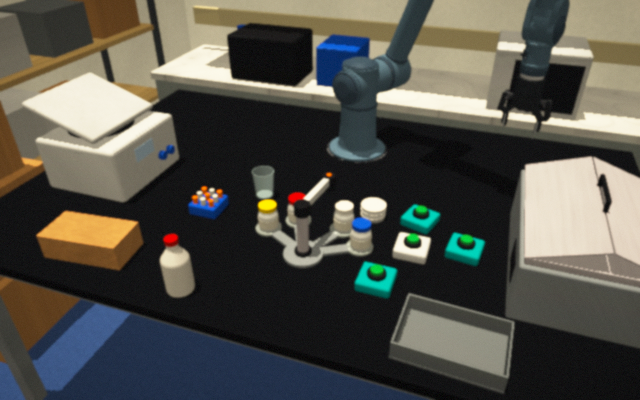

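The top view shows the blue lid at (272,198), the arm's post cap at (328,157) and its orange dot at (321,229). The white pod's green button is at (221,212), the dishes at (278,262) and the beaker at (424,262). The scene view agrees. Next I measure these from both views.

```bash
cat > m.py <<'E'
from h import *
def cen(d,box,f):
    u0,v0,u1,v1=box; c=d["frame"][v0:v1,u0:u1]; hsv=cv2.cvtColor(c,cv2.COLOR_RGB2HSV).astype(int)
    m=f(hsv[...,0],hsv[...,1],hsv[...,2]).astype(np.uint8)
    n,l,s,ce=cv2.connectedComponentsWithStats(m); k=1+s[1:,4].argmax()
    vs,us=np.where(l==k); z=np.median(d["range_z"][v0:v1,u0:u1][l==k])
    return us.mean()+u0,vs.mean()+v0,len(us),z
def ray(d,u,v):
    E=np.array(d["extrinsics"]); r=E[:3,:3]@np.array([(u-d["cx"])/d["fx"],(v-d["cy"])/d["fy"],1]); return E[:3,3],r/np.linalg.norm(r)
def tri(a,b):
    (p,r),(q,s)=a,b; t=np.linalg.lstsq(np.c_[r,-s],q-p,rcond=None)[0]; A=p+r*t[0];B=q+s*t[1]; return (A+B)/2,np.linalg.norm(A-B)
blue=lambda h,s,v:(h>100)&(h<130)&(s>130)&(v>60)
yel=lambda h,s,v:(h>22)&(h<35)&(s>130)&(v>100)
red=lambda h,s,v:((h<7)|(h>172))&(s>130)&(v>70)
org=lambda h,s,v:(h>7)&(h<22)&(s>130)&(v>100)
grn=lambda h,s,v:(h>50)&(h<75)&(s>130)&(v>50)
blk=lambda h,s,v:(v<45)
E
python3 - <<'E'
from m import *
t=dict(np.load("pics/top0.npz")); s=dict(np.load("pics/scene0.npz"))
for n,f,bt,bs,h in[("blue",blue,(255,180,292,215),(345,215,378,243),.088),("yellow",yel,(365,175,405,212),(255,195,282,215),.088),("red",red,(338,205,375,238),(285,190,305,207),.088),("dot",org,(310,220,332,238),(322,168,336,181),.172),("button",grn,(208,198,236,226),(400,230,425,250),.04)]:
    a=cen(t,bt,f); b=cen(s,bs,f); P,e=tri(ray(t,*a[:2]),ray(s,*b[:2]))
    print(n,np.round(a,2),np.round(b,2),"tri",P.round(4),round(e,4),"topZ",world(t,int(a[0]),int(a[1])).round(4),"atz",atz(t,a[0],a[1],h)[:2].round(4))
# cap from range: points at ~.172 near post
v,u=np.mgrid[140:240,300:350]; p=np.array([[world(t,x,y) for x in range(300,350)] for y in range(140,240)])
m=(p[...,2]>.135)&(p[...,2]<.19); 
br=t["frame"][140:240,300:350].max(2)
for nm,mm in[("cap",m&(br<90)&(v<172)),("bar",m&(br>120)&(v>172)&(v<218)),("head",m&(v>220))]:
    q=p[mm]; print(nm,len(q),np.median(q,0).round(4),((q.min(0)+q.max(0))/2).round(4),np.ptp(q,0).round(3))
# bystanders
for nm,x,y in[("dish",278,262),("beaker",428,262),("podtop",212,205),("jarW",300,225)]: print(nm,world(t,x,y).round(3))
E
```

```text
blue [270.31 197.3  353.     0.89] [361.2  224.25 229.     1.34] tri [0.5899 0.1788 0.0845] 0.0028 topZ [0.59   0.1803 0.0885] atz [0.5892 0.1796]
yellow [385.48 193.35 376.     0.88] [266.91 205.57 232.     1.42] tri [ 0.5906 -0.1022  0.0839] 0.0001 topZ [ 0.5913 -0.1006  0.0862] atz [ 0.5902 -0.1014]
red [358.53 219.93 352.     0.88] [295.36 197.08 161.     1.46] tri [ 0.5286 -0.0362  0.0888] 0.0054 topZ [ 0.53   -0.0326  0.0876] atz [ 0.5277 -0.0337]
dot [320.76 229.    41.     0.8 ] [328.5 174.   26.    1.4] tri [0.5103 0.0571 0.1749] 0.0015 topZ [0.51   0.0595 0.1717] atz [0.51   0.0578]
button [219.48 212.01 143.     0.93] [412.56 238.24 113.     1.35] tri [0.5585 0.316  0.0485] 0.0013 topZ [0.5583 0.3169 0.0518] atz [0.5587 0.3191]
cap 215 [0.6715 0.0408 0.1712] [0.6691 0.0382 0.1575] [0.041 0.039 0.034]
bar 364 [0.5848 0.0484 0.1691] [0.5851 0.0484 0.1684] [0.098 0.03  0.008]
head 250 [0.5101 0.0578 0.1716] [0.51   0.0584 0.1725] [0.035 0.038 0.01 ]
dish [0.427 0.17  0.044]
beaker [ 0.414 -0.216  0.017]
podtop [0.578 0.341 0.031]
jarW [0.519 0.109 0.088]
```

Request:
servo_tool:
  deltas:
    - [[-26.7, -19.4, -8, 0, 0, 0], [-26.7, -19.4, -8, 0, 0, 0], [-26.7, -19.4, -8, 0, 0, 0], [-26.7, -19.4, -8, 0, 0, 0], [-26.7, -19.4, 0, 0, 0, 0]]
  hand: 1
  force: 40

```text
t: 0.52
eef_pos: [0.2759, 0.4124, 0.2312]
orientation: [179.9, 0.0, 162.0]
contact_force: [1.3, 0.9, 0.6]
width: 0.0256
grip_force: 0.0
```

Request:
servo_tool:
  deltas:
    - [[-26.7, -19.4, 0, 0, 0, 0], [-26.7, -19.4, 0, 0, 0, 0], [-26.7, -19.4, 0, 0, 0, 0], [-26.7, -19.4, 0, 0, 0, 0], [-26.7, -19.4, 0, 0, 0, 0]]

```text
t: 0.93
eef_pos: [0.3722, 0.2781, 0.2298]
orientation: [-180.0, -0.0, 162.0]
contact_force: [0.5, 0.5, -0.8]
width: 0.0003
grip_force: 0.0
```

Request:
servo_tool:
  deltas:
    - [[-26.7, -19.4, 0, 0, 0, 0], [-26.7, -19.4, 0, 0, 0, 0], [-26.7, -19.4, 0, 0, 0, 0], [-26.7, -19.4, 0, 0, 0, 0], [-26.7, -19.4, 0, 0, 0, 0]]

```text
t: 1.35
eef_pos: [0.4691, 0.1445, 0.2298]
orientation: [-180.0, -0.0, 162.0]
contact_force: [0.7, -0.2, 0.1]
width: -0.0001
grip_force: 0.0
```

Request:
servo_tool:
  deltas:
    - [[-26.7, -19.4, 0, 0, 0, 0], [-26.7, -19.4, 0, 0, 0, 0], [-26.7, -19.4, 0, 0, 0, 0], [-26.7, -19.4, 0, 0, 0, 0], [-26.7, -19.4, 0, 0, 0, 0]]

```text
t: 1.77
eef_pos: [0.566, 0.011, 0.2296]
orientation: [180.0, -0.1, 161.9]
contact_force: [1.5, 0.9, -0.5]
width: 0.0001
grip_force: 0.0
```

Request:
servo_tool:
  deltas:
    - [[0, 0, 0, 0, 0, 6.6], [0, 0, 0, 0, 0, 6.6], [0, 0, 0, 0, 0, 6.6], [0, 0, 0, 0, 0, 6.6], [0, 0, 0, 0, 0, 6.6]]

```text
t: 2.18
eef_pos: [0.5653, 0.0124, 0.2294]
orientation: [-179.9, -0.1, 128.6]
contact_force: [-0.6, -0.5, -0.6]
width: -0.0001
grip_force: 0.0
```

Request:
servo_tool:
  deltas:
    - [[0, 0, 0, 0, 0, 6.6], [0, 0, 0, 0, 0, 6.6], [0, 0, 0, 0, 0, 6.6], [0, 0, 0, 0, 0, 6.6], [0, 0, 0, 0, 0, 6.6]]

```text
t: 2.6
eef_pos: [0.5652, 0.0125, 0.2295]
orientation: [-179.9, -0.0, 95.6]
contact_force: [0.0, 0.8, 0.2]
width: 0.0002
grip_force: 0.0
```

Request:
servo_tool:
  deltas:
    - [[0, 0, 0, 0, 0, 6.6], [0, 0, 0, 0, 0, 6.2], [0, 0, 0, 0, 0, 0]]

```text
t: 2.85
eef_pos: [0.5653, 0.0125, 0.2296]
orientation: [-179.9, -0.0, 83.1]
contact_force: [-0.7, 0.8, 0.3]
width: 0.0003
grip_force: 0.0
```

Request:
servo_tool:
  deltas:
    - [[0, 0, 20, 0, 0, 0], [0, 0, 20, 0, 0, 0], [0, 0, 20, 0, 0, 0], [0, 0, 17, 0, 0, 0], [0, 0, 0, 0, 0, 0]]

```text
t: 3.27
eef_pos: [0.5626, 0.0128, 0.149]
orientation: [-179.6, 0.0, 83.3]
contact_force: [-0.9, -0.2, -0.2]
width: -0.0001
grip_force: 0.0
```

Request:
servo_tool:
  deltas:
    - [[4, 0, 0, 0, 0, 0], [4, 0, 0, 0, 0, 0], [4, 0, 0, 0, 0, 0], [4, 0, 0, 0, 0, 0], [2, 0, 0, 0, 0, 0]]

```text
t: 3.68
eef_pos: [0.5687, 0.0311, 0.1542]
orientation: [179.9, -0.0, 83.2]
contact_force: [-0.0, -0.1, 0.0]
width: 0.0003
grip_force: 0.0
```

Run:
```python
from m import *
t=snap("top","top1"); a=cen(t,(300,215,340,242),org); print(a,atz(t,*a[:2],.172)); print(ctrl.observe()["contact_force"])
cv2.imwrite("pics/c1.png",cv2.resize(t["frame"][130:280,200:420,::-1],None,fx=3,fy=3,interpolation=cv2.INTER_CUBIC))
```

```text
Traceback (most recent call last):
  File "m.py", line 5, in cen
    n,l,s,ce=cv2.connectedComponentsWithStats(m); k=1+s[1:,4].argmax()
                                                      ~~~~~~~~~~~~~~^^
ValueError: attempt to get argmax of an empty sequence
```

Request:
servo_tool:
  deltas:
    - [[3.5, -0.6, 0, 0, 0, 2], [3.5, -0.6, 0, 0, 0, 2], [3.5, -0.6, 0, 0, 0, 2], [3.5, -0.6, 0, 0, 0, 2], [3.5, -0.6, 0, 0, 0, 2]]

```text
t: 4.15
eef_pos: [0.5683, 0.0483, 0.1535]
orientation: [180.0, -0.0, 73.1]
contact_force: [0.8, -0.6, -1.1]
width: 0.0001
grip_force: 0.0
```

Request:
servo_tool:
  deltas:
    - [[3.5, -0.6, 0, 0, 0, 2], [3.5, -0.6, 0, 0, 0, 2], [3.5, -0.6, 0, 0, 0, 2], [3.5, -0.6, 0, 0, 0, 2], [3.5, -0.6, 0, 0, 0, 2]]

```text
t: 4.57
eef_pos: [0.5718, 0.0657, 0.1535]
orientation: [180.0, -0.0, 63.1]
contact_force: [0.1, 0.0, 0.5]
width: 0.0
grip_force: 0.0
```

Run:
```python
from m import *
t=snap("top","top2"); s=snap("scene","scene2")
for n,d,b in(("t",t,(260,200,345,245)),("s",s,(318,160,365,195))):
  try: a=cen(d,b,org); print(n,a,atz(d,*a[:2],.172))
  except Exception as e: print(n,e)
a=cv2.resize(t["frame"][130:280,200:420,::-1],(660,450)); b=cv2.resize(s["frame"][130:280,220:440,::-1],(660,450)); 
cv2.imwrite("pics/c2.png",cv2.resize(np.vstack([a,b]),(430,590)))
```

```text
t attempt to get argmax of an empty sequence
s attempt to get argmax of an empty sequence
```

View pics/c2.png

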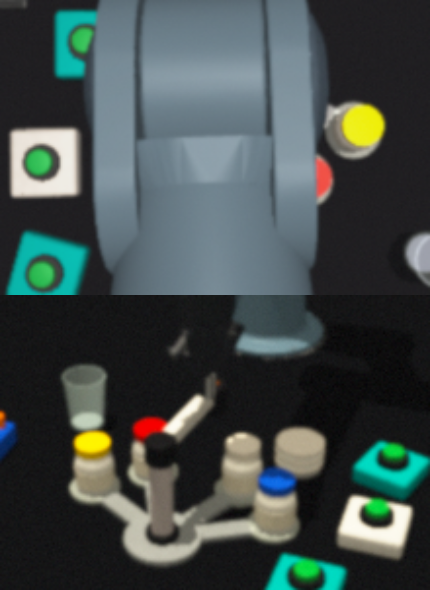

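The robot hides the arm in the top view, and the scene crop is too dark to read. I'll look at the scene view in full with more contrast.

Run:
```python
from m import *
s=dict(np.load("pics/scene2.npz")); f=s["frame"][60:270,220:440,::-1]
f=(255*(f/255.)**.5).astype(np.uint8)
cv2.imwrite("pics/c3.png",cv2.resize(f,(616,588)))
```

```text
(no output)
```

View pics/c3.png

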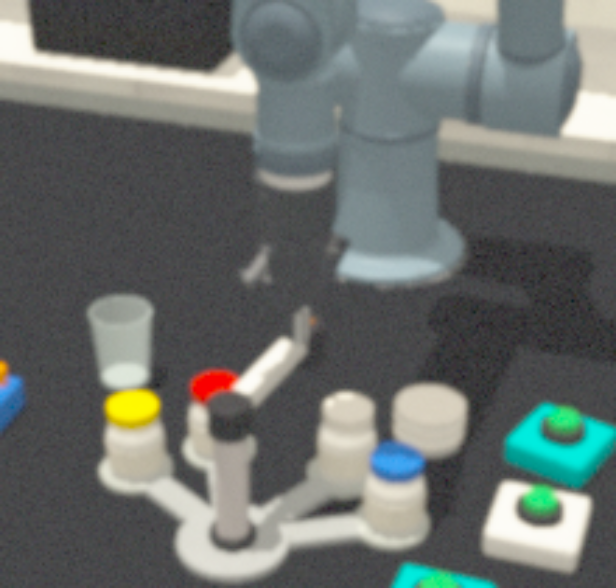

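```bash
cat >> m.py <<'E'
def proj(d,P):
    q=np.linalg.inv(d["extrinsics"])@np.r_[P,1]; return np.array([q[0]/q[2]*d["fx"]+d["cx"],q[1]/q[2]*d["fy"]+d["cy"]])
E
python3 - <<'E'
from m import *
s=dict(np.load("pics/scene2.npz")); c=lambda P:((proj(s,P)-[220,60])*2.8).round()
print("tcp",c([.5718,.0657,.1535]))
print("tcp+50",c([.5718,.0657,.2035]))
p=np.array([.670,.0395])
for th in(6.6,10,15,20,26): 
  t=np.radians(th); r=np.array([-np.cos(t),np.sin(t)]); print(th,[c([*(p+r*q),.171]) for q in(.025,.138,.16)])
print(ctrl.observe()["eef_pos"])
for (u,v) in [(268,335),(303,325),(255,265),(295,230),(285,280)]:
  print(u,v,world(s,int(u/2.8+220),int(v/2.8+60)).round(3))
E
```

```text
tcp [293. 370.]
tcp+50 [293. 325.]
6.6 [array([243., 389.]), array([296., 333.]), array([305., 323.])]
10 [array([245., 389.]), array([303., 335.]), array([313., 325.])]
15 [array([247., 390.]), array([313., 338.]), array([325., 329.])]
20 [array([249., 391.]), array([323., 342.]), array([337., 333.])]
26 [array([251., 392.]), array([335., 347.]), array([350., 339.])]
[0.57185327 0.06595984 0.15339695]
268 335 [ 0.279 -0.069  0.004]
303 325 [0.577 0.077 0.209]
255 265 [0.61  0.042 0.285]
295 230 [0.606 0.078 0.323]
285 280 [0.582 0.059 0.257]
```

Run:
```python
from m import *
for nm in("scene0","scene2"):
  s=dict(np.load(f"pics/{nm}.npz"))
  q=[];o=[]
  for v in range(165,210):
    for u in range(300,350):
      p=world(s,u,v)
      if .16<p[2]<.18 and abs(p[0]-.59)<.06 and abs(p[1]-.08)<.06: q.append(p)
      if .11<p[2]<.19 and p[0]<.54 and p[0]>.45: o.append([u,v,*p.round(3)])
  q=np.array(q); k=np.polyfit(q[:,0],q[:,1],1); print(nm,len(q),k,np.degrees(np.arctan(-k[0])),q.min(0),q.max(0)); o=np.array(o); print(len(o),o.mean(0).round(3) if len(o) else '', o[:,2:].max(0).round(3) if len(o) else '')
  # arm angle wrt post
  a=np.degrees(np.arctan2(q[:,1]-.0395,.670-q[:,0])); print(np.median(a))
s=dict(np.load("pics/scene2.npz")); f=s["frame"][150:215,290:370,::-1]; f=(255*(f/255.)**.5).astype(np.uint8)
cv2.imwrite("pics/c4.png",cv2.resize(f,(720,585),interpolation=cv2.INTER_NEAREST))
```

```text
scene0 206 [-0.12175297  0.1217573 ] 6.9417650682319 [0.53027863 0.03283957 0.1600686 ] [0.64986521 0.06375209 0.17462593]
209 [3.29488e+02 1.80574e+02 5.20000e-01 6.30000e-02 1.60000e-01] [0.539 0.078 0.178]
8.185547414176124
scene2 179 [-0.14365755  0.13518477] 8.175039921538941 [0.53673324 0.02767439 0.1600032 ] [0.64994845 0.06429348 0.17627377]
133 [3.31398e+02 1.82992e+02 5.21000e-01 6.90000e-02 1.54000e-01] [0.539 0.077 0.174]
9.004712323663801
```

View pics/c4.png

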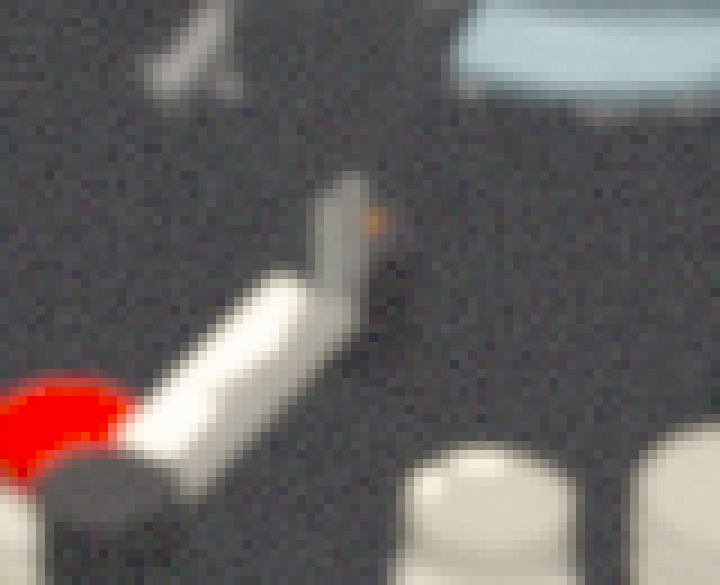

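Run:
```python
from m import *
s=dict(np.load("pics/scene2.npz"))
for v in range(166,200,2):
  print(v,[tuple((world(s,u,v)*1000).round().astype(int)) for u in range(318,336,2)])
print(ctrl.observe())
```

```text
166 [(np.int64(609), np.int64(61), np.int64(253)), (np.int64(605), np.int64(65), np.int64(252)), (np.int64(587), np.int64(64), np.int64(242)), (np.int64(590), np.int64(70), np.int64(245)), (np.int64(588), np.int64(75), np.int64(245)), (np.int64(576), np.int64(77), np.int64(239)), (np.int64(567), np.int64(79), np.int64(235)), (np.int64(564), np.int64(84), np.int64(234)), (np.int64(169), np.int64(-36), np.int64(3))]
168 [(np.int64(611), np.int64(61), np.int64(249)), (np.int64(605), np.int64(65), np.int64(246)), (np.int64(597), np.int64(67), np.int64(242)), (np.int64(584), np.int64(68), np.int64(236)), (np.int64(589), np.int64(75), np.int64(240)), (np.int64(572), np.int64(75), np.int64(231)), (np.int64(573), np.int64(81), np.int64(232)), (np.int64(182), np.int64(-39), np.int64(1)), (np.int64(177), np.int64(-33), np.int64(0))]
170 [(np.int64(611), np.int64(61), np.int64(243)), (np.int64(605), np.int64(64), np.int64(240)), (np.int64(597), np.int64(67), np.int64(236)), (np.int64(584), np.int64(68), np.int64(230)), (np.int64(583), np.int64(73), np.int64(230)), (np.int64(571), np.int64(75), 
[... 5942 characters left out ...]
.int64(4))]
{'t': 4.6667, 'joint_positions': array([ 2.61198305e-01,  2.25126868e+01, -6.85560895e-01,  6.67663774e+01,
        8.69968166e-03,  1.17045731e+02]), 'joint_vel': array([-0.54613034, -0.13049955, -0.26109273,  0.0499611 , -0.27941359,
       -2.04004511]), 'effort': array([ 1.89874079e-01, -4.65273535e+01,  2.65653455e+01, -1.03697422e-02,
        3.70005041e-02,  2.18869555e-01]), 'eef_pos': array([0.57185327, 0.06595984, 0.15339695]), 'orientation': array([ 1.79972449e+02, -2.38333426e-02,  6.32154755e+01]), 'contact_force': array([0.1585175 , 0.39781936, 0.02324141]), 'torque': array([-0.02710066,  0.00125032,  0.00714668]), 'grip_force': 0.0, 'width': 3.7339945987137016e-05}
```

Run:
```python
from m import *
for f,box,lo in(("scene0",(490,60,570,140),.15),("scene2",(300,120,345,186),.176)):
  s=dict(np.load(f"pics/{f}.npz")); u0,v0,u1,v1=box
  P=np.array([world(s,u,v) for v in range(v0,v1) for u in range(u0,u1)]); P=P[(P[:,2]>lo)&(P[:,2]<.36)&(abs(P[:,0]-(.178 if f=="scene0" else .572))<.1)]
  for z in np.arange(lo,.36,.01):
    q=P[(P[:,2]>=z)&(P[:,2]<z+.01)]
    if len(q)>1: print(f,round(z,3),len(q),q.min(0).round(3),q.max(0).round(3))
```

```text
scene0 0.24 11 [0.156 0.497 0.243] [0.203 0.594 0.25 ]
scene0 0.25 35 [0.152 0.492 0.25 ] [0.205 0.6   0.259]
scene0 0.26 39 [0.151 0.493 0.26 ] [0.208 0.601 0.27 ]
scene0 0.27 38 [0.157 0.491 0.27 ] [0.206 0.602 0.279]
scene0 0.28 45 [0.159 0.483 0.28 ] [0.208 0.606 0.289]
scene0 0.29 99 [0.15  0.473 0.29 ] [0.213 0.621 0.3  ]
scene0 0.3 122 [0.148 0.474 0.3  ] [0.212 0.619 0.31 ]
scene0 0.31 135 [0.151 0.475 0.31 ] [0.216 0.617 0.32 ]
scene0 0.32 123 [0.153 0.477 0.32 ] [0.215 0.617 0.33 ]
scene0 0.33 178 [0.16  0.477 0.33 ] [0.214 0.615 0.34 ]
scene0 0.34 182 [0.152 0.479 0.34 ] [0.212 0.613 0.35 ]
scene0 0.35 40 [0.157 0.494 0.35 ] [0.213 0.584 0.36 ]
scene2 0.186 16 [0.561 0.059 0.187] [0.584 0.079 0.196]
scene2 0.196 35 [0.564 0.054 0.196] [0.588 0.079 0.206]
scene2 0.206 36 [0.563 0.055 0.206] [0.588 0.079 0.216]
scene2 0.216 30 [0.566 0.056 0.216] [0.588 0.079 0.226]
scene2 0.226 41 [0.553 0.046 0.227] [0.602 0.091 0.236]
scene2 0.236 80 [0.545 0.043 0.236] [0.611 0.094 0.246]
scene2 0.246 86 [0.532 0.042 0.246] [0.617 0.095 0.256]
scene2 0.256 100 [0.525 0.036 0.256] [0.624 0.101 0.266]
scene2 0.266 111 [0.522 0.029 0.266] [0.631 0.105 0.276]
scene2 0.276 139 [0.521 0.029 0.276] [0.634 0.103 0.286]
scene2 0.286 121 [0.531 0.041 0.286] [0.617 0.093 0.296]
scene2 0.296 68 [0.544 0.042 0.296] [0.613 0.093 0.306]
scene2 0.306 31 [0.592 0.045 0.306] [0.61  0.069 0.316]
scene2 0.316 96 [0.571 0.035 0.316] [0.612 0.105 0.326]
scene2 0.326 110 [0.571 0.035 0.326] [0.613 0.104 0.336]
scene2 0.336 105 [0.56  0.036 0.336] [0.612 0.104 0.346]
scene2 0.346 116 [0.562 0.036 0.346] [0.611 0.105 0.356]
scene2 0.356 53 [0.562 0.03  0.356] [0.609 0.104 0.36 ]
```

The depth images show that the real fingertips sit about 33 mm above the reported TCP: 0.187 against 0.1535, and likewise at the start pose. So the finger passed over the bar. I'll back off, lower by another 33 mm and check.

Request:
servo_tool:
  deltas:
    - [[-13, 4.9, 0, 0, 0, 0], [-13, 4.9, 0, 0, 0, 0], [-13, 4.9, 0, 0, 0, 0], [-13, 4.9, 0, 0, 0, 0], [0, 0, 0, 0, 0, -6]]

```text
t: 5.08
eef_pos: [0.5652, 0.0065, 0.1532]
orientation: [180.0, 0.1, 69.1]
contact_force: [0.2, 0.2, -0.8]
width: -0.0002
grip_force: 0.0
```

Request:
servo_tool:
  deltas:
    - [[0, 0, 0, 0, 0, -6], [0, 0, 0, 0, 0, -6], [0, 0, 17, 0, 0, 0], [0, 0, 17, 0, 0, 0], [0, 0, 0, 0, 0, 0]]

```text
t: 5.5
eef_pos: [0.5631, 0.0089, 0.1161]
orientation: [-179.7, 0.0, 81.1]
contact_force: [-1.1, -0.0, -1.8]
width: -0.0003
grip_force: 0.0
```

Run:
```python
from m import *
s=snap("scene","scene3"); print(ctrl.observe()["eef_pos"],ctrl.observe()["orientation"])
f=s["frame"][130:240,270:410,::-1]; f=(255*(f/255.)**.5).astype(np.uint8)
cv2.imwrite("pics/c5.png",cv2.resize(f,(700,550)))
P=np.array([world(s,u,v) for v in range(150,210) for u in range(290,345)])
P=P[(P[:,2]>.13)&(P[:,2]<.23)&(abs(P[:,0]-.566)<.03)&(P[:,1]<.035)]
for z in np.arange(.13,.23,.01):
  q=P[(P[:,2]>=z)&(P[:,2]<z+.01)]
  if len(q): print(z.round(3),len(q),q.min(0).round(3),q.max(0).round(3))
a=cen(s,(315,160,350,190),org); print(a,atz(s,*a[:2],.172))
```

```text
[0.56360842 0.00906261 0.11755879] [-1.79765971e+02  1.73054932e-02  8.10833487e+01]
0.14 3 [0.565 0.    0.148] [0.568 0.013 0.15 ]
0.15 16 [ 0.564 -0.001  0.15 ] [0.575 0.021 0.16 ]
0.16 27 [ 0.564 -0.     0.16 ] [0.581 0.021 0.17 ]
0.17 26 [0.561 0.    0.17 ] [0.578 0.02  0.18 ]
0.18 21 [0.556 0.001 0.18 ] [0.58  0.021 0.189]
0.19 33 [ 0.537 -0.005  0.19 ] [0.594 0.026 0.2  ]
0.2 40 [ 0.539 -0.002  0.2  ] [0.596 0.027 0.209]
0.21 32 [0.55  0.003 0.21 ] [0.596 0.028 0.22 ]
0.22 38 [0.547 0.003 0.22 ] [0.587 0.029 0.23 ]
(np.float64(328.6666666666667), np.float64(174.26666666666668), 15, np.float32(1.3921913)) [0.50713253 0.05578954 0.172     ]
```

View pics/c5.png

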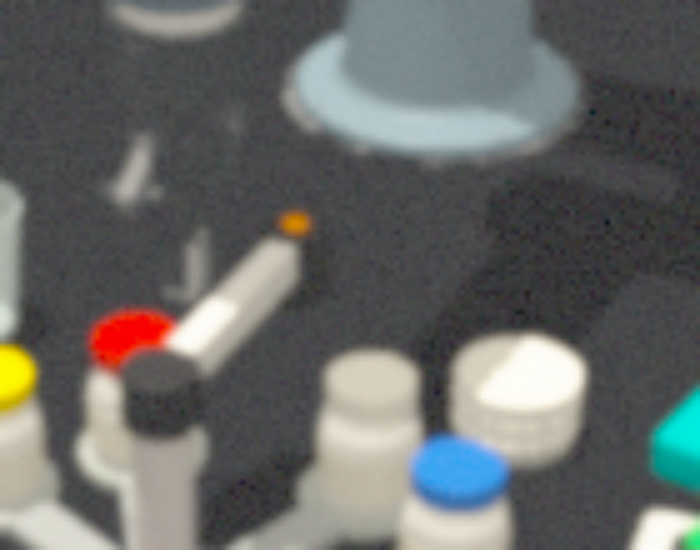

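Request:
servo_tool:
  deltas:
    - [[5, 0, 0, 0, 0, -2], [5, 0, 0, 0, 0, 0], [5, 0, 0, 0, 0, 0], [3, 0, 0, 0, 0, 0], [2, 0, 0, 0, 0, 0]]

```text
t: 5.97
eef_pos: [0.5686, 0.0299, 0.1198]
orientation: [179.9, 0.1, 83.2]
contact_force: [-0.2, -2.1, 1.1]
width: 0.0
grip_force: 1.1
```

Request:
servo_tool:
  deltas:
    - [[3.5, -0.6, 0, 0, 0, 2], [3.5, -0.6, 0, 0, 0, 2], [3.5, -0.6, 0, 0, 0, 2], [3.5, -0.6, 0, 0, 0, 2], [3.5, -0.6, 0, 0, 0, 2]]

```text
t: 6.38
eef_pos: [0.569, 0.0473, 0.1197]
orientation: [179.9, 0.1, 73.0]
contact_force: [0.7, -2.7, 1.7]
width: -0.0001
grip_force: 1.1
```

Request:
servo_tool:
  deltas:
    - [[3.5, -0.6, 0, 0, 0, 2], [3.5, -0.6, 0, 0, 0, 2], [3.5, -0.6, 0, 0, 0, 2], [3.5, -0.6, 0, 0, 0, 2], [3.5, -0.6, 0, 0, 0, 2]]

```text
t: 6.8
eef_pos: [0.5724, 0.0646, 0.1197]
orientation: [179.9, 0.1, 63.0]
contact_force: [-0.2, -3.0, 0.9]
width: 0.0
grip_force: 1.0
```

```bash
cat > a.py <<'E'
from m import *
import sys
s=snap("scene",sys.argv[1]); o=ctrl.observe(); print(o["t"],o["eef_pos"],o["orientation"])
for th in range(0,75,5): pass
try:
  a=cen(s,(315,165,400,215),org); p=atz(s,*a[:2],.172); print(a,p,"theta",np.degrees(np.arctan2(p[1]-.0395,.670-p[0])),"r",np.hypot(p[1]-.0395,.670-p[0]))
except Exception as e: print(e)
q=np.array([world(s,u,v) for v in range(160,225) for u in range(295,400)])
br=s["frame"][160:225,295:400].min(2).ravel()
q=q[(q[:,2]>.164)&(q[:,2]<.178)&(br>60)]; d=q[:,:2]-[.670,.0395]; r=np.hypot(*d.T); m=(r>.03)&(r<.138)
print("bar",m.sum(),np.median(np.degrees(np.arctan2(d[m,1],-d[m,0]))))
E
python3 a.py scene4
```

```text
6.85 [0.57251026 0.06541334 0.11962873] [1.79918286e+02 9.69955472e-03 6.30063981e+01]
(np.float64(345.5), np.float64(180.5), 20, np.float32(1.3670473)) [0.52423608 0.11053138 0.172     ] theta 25.980172760658213 r 0.1621498601829035
bar 204 28.144693585837253
```

Request:
servo_tool:
  deltas:
    - [[3.5, -0.6, 0, 0, 0, 2], [3.5, -0.6, 0, 0, 0, 2], [3.5, -0.6, 0, 0, 0, 2], [3.5, -0.6, 0, 0, 0, 2], [3.5, -0.6, 0, 0, 0, 2]]

```text
t: 7.27
eef_pos: [0.5784, 0.0812, 0.1194]
orientation: [179.9, 0.1, 53.1]
contact_force: [-0.7, -1.7, 1.3]
width: 0.0001
grip_force: 1.0
```

Request:
servo_tool:
  deltas:
    - [[3.5, -0.6, 0, 0, 0, 2], [3.5, -0.6, 0, 0, 0, 2], [3.5, -0.6, 0, 0, 0, 2], [3.5, -0.6, 0, 0, 0, 2], [3.5, -0.6, 0, 0, 0, 2]]

```text
t: 7.68
eef_pos: [0.5873, 0.0964, 0.1193]
orientation: [180.0, 0.1, 43.1]
contact_force: [-1.1, -1.7, 1.1]
width: 0.0001
grip_force: 1.0
```

Request:
servo_tool:
  deltas:
    - [[3.5, -0.6, 0, 0, 0, 2], [3.5, -0.6, 0, 0, 0, 2], [3.5, -0.6, 0, 0, 0, 2], [1.7, -0.3, 0, 0, 0, 1], [1.7, -0.3, 0, 0, 0, 1]]

```text
t: 8.1
eef_pos: [0.5963, 0.1075, 0.1191]
orientation: [180.0, 0.0, 35.1]
contact_force: [-0.1, -2.4, 0.7]
width: -0.0003
grip_force: 1.0
```

```bash
python3 a.py scene5
python3 - <<'E'
from m import *
from scipy.optimize import least_squares
t=dict(np.load("pics/top0.npz")); s=dict(np.load("pics/scene0.npz"))
# lid-top centres: depth points close to the lid-top height, circle-ish centre
for n,f,b in[("blue",blue,(255,180,292,215)),("yellow",yel,(365,175,405,212)),("red",red,(338,205,375,238))]:
    u0,v0,u1,v1=b; c=t["frame"][v0:v1,u0:u1]; h=cv2.cvtColor(c,cv2.COLOR_RGB2HSV).astype(int); m=f(*np.moveaxis(h,2,0)).astype(np.uint8)
    cn=max(cv2.findContours(m,cv2.RETR_EXTERNAL,cv2.CHAIN_APPROX_NONE)[0],key=cv2.contourArea)[:,0]+[u0,v0]
    W=np.array([atz(t,u,v,.088)[:2] for u,v in cn]); (x,y),r=cv2.minEnclosingCircle((W*1000).astype(np.float32))
    print(n,"circle",x,y,r,"mean ang",np.degrees(np.arctan2(y-39.5,670-x)),np.hypot(y-39.5,670-x))
E
```

```text
8.15 [0.59660706 0.10777039 0.11912719] [1.79992872e+02 1.06522427e-02 3.51031015e+01]
(np.float64(360.42105263157896), np.float64(193.57894736842104), 19, np.float32(1.3111206)) [0.57571251 0.16743833 0.172     ] theta 53.61067240441872 r 0.15892875121201933
bar 240 56.83390655353578
blue circle 589.2111206054688 179.55386352539062 26.723068237304688 mean ang 60.02186796779964 161.68465518475418
yellow circle 590.1161499023438 -101.36492156982422 26.891138076782227 mean ang -60.442626933431356 161.93935789454503
red circle 527.9484252929688 -34.4289665222168 26.392868041992188 mean ang -27.494159632446447 160.1378842366488
```

Request:
servo_tool:
  deltas:
    - [[1.7, -0.3, 0, 0, 0, 1], [1.7, -0.3, 0, 0, 0, 1], [1.7, -0.3, 0, 0, 0, 1], [1.7, -0.3, 0, 0, 0, 1], [0, 0, 0, 0, 0, 0]]

```text
t: 8.57
eef_pos: [0.6018, 0.1128, 0.1191]
orientation: [-180.0, -0.0, 31.1]
contact_force: [-0.5, -1.1, 0.6]
width: -0.0004
grip_force: 0.5
```

```bash
python3 a.py scene6
python3 - <<'E'
from m import *
s=dict(np.load("pics/scene6.npz")); a=cen(s,(345,200,378,243),blue); b0=dict(np.load("pics/scene0.npz")); print(a,cen(b0,(345,215,378,243),blue))
t=snap("top","top6"); print([int(((t["frame"][...,0]>180)&(t["frame"][...,2]<60)&(t["frame"][...,1]>60)&(t["frame"][...,1]<160))[170:220,240:330].sum())])
f=s["frame"][140:260,290:420,::-1]; cv2.imwrite("pics/c6.png",cv2.resize((255*(f/255.)**.5).astype(np.uint8),(637,588)))
E
```

```text
8.6167 [0.6017429  0.11285013 0.11904945] [-1.79977211e+02 -2.87892160e-02  3.11695298e+01]
(np.float64(362.0), np.float64(196.33333333333334), 18, np.float32(1.3014647)) [0.58736727 0.17495596 0.172     ] theta 58.615393782512704 r 0.15867099870466014
bar 249 61.146613895289825
(np.float64(361.2697674418605), np.float64(224.40465116279069), 215, np.float32(1.341913)) (np.float64(361.2008733624454), np.float64(224.24890829694323), 229, np.float32(1.3415284))
[0]
```

View pics/c6.png

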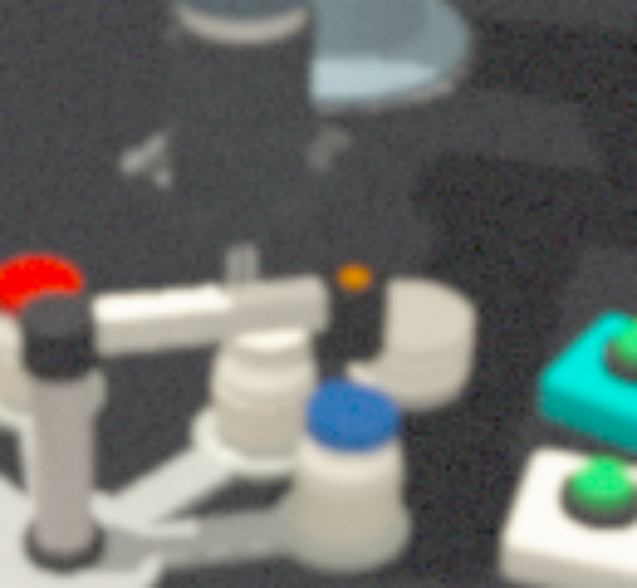

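Request:
servo_tool:
  deltas:
    - [[-8, 0, 0, 0, 0, 0], [-16, 0, 0, 0, 0, 0], [-16, 0, 0, 0, 0, 0], [0, 0, -25, 0, 0, 0], [0, 0, -25, 0, 0, 0]]

```text
t: 9.08
eef_pos: [0.5628, 0.0914, 0.167]
orientation: [-179.8, 0.4, 31.1]
contact_force: [1.2, 0.2, 0.2]
width: -0.0003
grip_force: 0.0
```

Request:
servo_tool:
  deltas:
    - [[0, 0, -25, 0, 0, 0], [0, 0, -25, 0, 0, 0], [15, -27, 0, 0, 0, 0], [15, -27, 0, 0, 0, 0], [15, -27, 0, 0, 0, 0]]

```text
t: 9.5
eef_pos: [0.5642, 0.1852, 0.2202]
orientation: [-180.0, -0.1, 31.1]
contact_force: [0.7, 0.5, 0.1]
width: -0.0
grip_force: 0.0
```

Request:
servo_tool:
  deltas:
    - [[15, -27, 0, 0, 0, 0], [15, -27, 0, 0, 0, 0], [15, -27, 0, 0, 0, 0], [19.5, -36, 0, 0, 0, 0], [0, 0, 0, 0, 0, 0]]

```text
t: 9.92
eef_pos: [0.5568, 0.3245, 0.2184]
orientation: [-179.8, -0.1, 31.6]
contact_force: [0.2, -0.3, -0.6]
width: 0.0002
grip_force: 0.0
```

```bash
python3 a.py scene7
python3 - <<'E'
from m import *
t=snap("top","top7"); s=dict(np.load("pics/scene7.npz"))
try:
  a=cen(t,(240,170,300,215),org); p=atz(t,*a[:2],.172); print(a,p,np.degrees(np.arctan2(p[1]-.0395,.670-p[0])))
except Exception as e: print(e)
P=np.array([world(s,u,v) for v in range(130,260) for u in range(370,450)])
P=P[(P[:,2]>.2)&(P[:,2]<.3)&(abs(P[:,0]-.5585)<.03)&(abs(P[:,1]-.316)<.03)]
for z in np.arange(.2,.3,.01):
  q=P[(P[:,2]>=z)&(P[:,2]<z+.01)]
  if len(q)>1: print(z.round(3),len(q),q.min(0).round(3),q.max(0).round(3))
a=t["frame"][130:280,180:420,::-1]; b=s["frame"][130:280,290:450,::-1]; b=(255*(b/255.)**.5).astype(np.uint8)
cv2.imwrite("pics/c7.png",np.hstack([cv2.resize(a,(480,300)),cv2.resize(b,(320,300))]))
E
```

```text
9.9667 [0.55738151 0.32137892 0.21850382] [-1.79921553e+02 -1.52044218e-02  3.14692482e+01]
(np.float64(362.0), np.float64(196.0), 31, np.float32(1.3012606)) [0.58580247 0.17452724 0.172     ] theta 58.05400217365947 r 0.1591275632110877
bar 223 61.55092228813671
(np.float64(265.72222222222223), np.float64(194.33333333333334), 18, np.float32(0.8070822)) [0.59012091 0.17752866 0.172     ] 59.94144249717194
0.25 16 [0.556 0.32  0.253] [0.57  0.338 0.26 ]
0.26 42 [0.553 0.31  0.261] [0.571 0.339 0.27 ]
0.27 43 [0.554 0.311 0.27 ] [0.574 0.338 0.28 ]
0.28 44 [0.551 0.31  0.28 ] [0.573 0.34  0.29 ]
0.29 47 [0.553 0.305 0.29 ] [0.582 0.345 0.3  ]
```

View pics/c7.png

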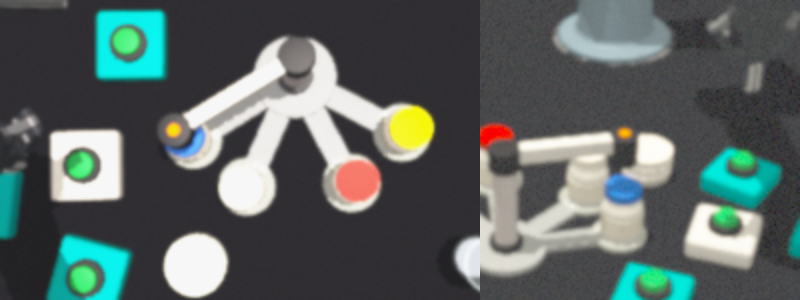

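Request:
servo_tool:
  deltas:
    - [[-1.2, 4, 35, 0, 0, 0], [0, 0, 35, 0, 0, 0], [0, 0, 35, 0, 0, 0], [0, 0, 35, 0, 0, 0], [0, 0, 25, 0, 0, 0]]

```text
t: 10.43
eef_pos: [0.558, 0.3114, 0.0512]
orientation: [-180.0, 0.2, 31.1]
contact_force: [-0.5, 0.3, -0.4]
width: -0.0001
grip_force: 0.0
```

Request:
servo_tool:
  deltas:
    - [[0, 0, 14, 0, 0, 0], [0, 0, 8, 0, 0, 0], [0, 0, 0, 0, 0, 0], [0, 0, 0, 0, 0, 0]]

```text
t: 10.77
eef_pos: [0.56, 0.3131, 0.0328]
orientation: [180.0, -0.0, 31.1]
contact_force: [0.4, 0.1, 0.8]
width: 0.0002
grip_force: 0.0
```

Run:
```python
from m import *
o=ctrl.observe(); print(o["eef_pos"],o["contact_force"]); s=snap("scene","s8")
P=np.array([world(s,u,v) for v in range(200,255) for u in range(395,430)])
P=P[(P[:,2]>.035)&(P[:,2]<.12)&(abs(P[:,0]-.5585)<.035)&(abs(P[:,1]-.317)<.035)]
for z in np.arange(.04,.12,.01):
  q=P[(P[:,2]>=z)&(P[:,2]<z+.01)]
  if len(q)>1: print(z.round(3),len(q),q.min(0).round(3),q.max(0).round(3))
f=s["frame"][195:265,375:455,::-1]; cv2.imwrite("pics/c8.png",cv2.resize((255*(f/255.)**.5).astype(np.uint8),(640,560)))
```

```text
[0.55999303 0.31311964 0.03283722] [0.38169356 0.06464875 0.8258598 ]
0.04 98 [0.541 0.293 0.04 ] [0.583 0.338 0.05 ]
0.05 66 [0.549 0.3   0.05 ] [0.578 0.331 0.057]
0.06 3 [0.566 0.311 0.068] [0.568 0.324 0.07 ]
0.07 27 [0.555 0.301 0.071] [0.572 0.327 0.08 ]
0.08 30 [0.562 0.301 0.08 ] [0.576 0.327 0.09 ]
0.09 39 [0.557 0.298 0.09 ] [0.573 0.329 0.1  ]
0.1 24 [0.557 0.302 0.1  ] [0.575 0.332 0.109]
0.11 77 [0.53  0.291 0.111] [0.587 0.346 0.12 ]
```

View pics/c8.png

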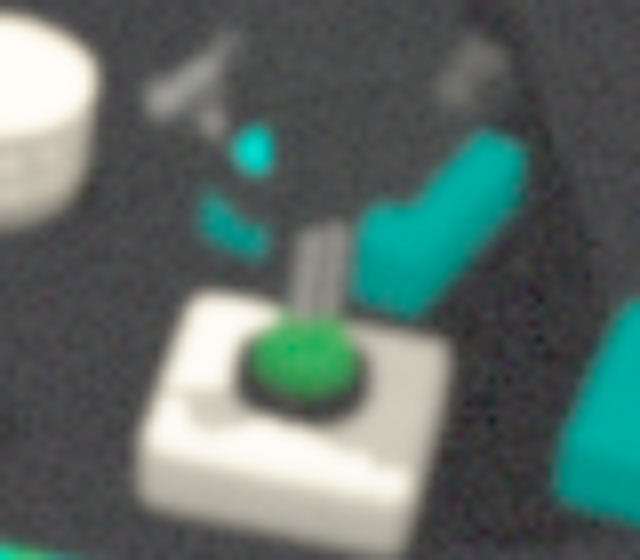

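Request:
servo_tool:
  deltas:
    - [[1, -3.5, 6, 0, 0, 0], [0, 0, 6, 0, 0, 0], [0, 0, 2, 0, 0, 0], [0, 0, 1, 0, 0, 0], [0, 0, 0, 0, 0, 0]]

```text
t: 11.23
eef_pos: [0.5589, 0.3178, 0.0174]
orientation: [-180.0, -0.0, 31.2]
contact_force: [0.4, 0.5, 2.2]
width: -0.0
grip_force: 1.1
```

Request:
servo_tool:
  deltas:
    - [[0, 0, 1.5, 0, 0, 0], [0, 0, 1.5, 0, 0, 0], [0, 0, 0, 0, 0, 0]]

```text
t: 11.48
eef_pos: [0.5589, 0.3178, 0.0144]
orientation: [-180.0, -0.1, 31.2]
contact_force: [-1.1, 1.1, 4.3]
width: 0.0003
grip_force: 2.0
```

Contact has started, so I'll carry on down in small steps until the force rises past the 5 N stop.

Request:
servo_tool:
  deltas:
    - [[0, 0, 1, 0, 0, 0], [0, 0, 1, 0, 0, 0], [0, 0, 0, 0, 0, 0]]

```text
t: 11.73
eef_pos: [0.5589, 0.3178, 0.0129]
orientation: [-180.0, -0.1, 31.2]
contact_force: [-1.7, 1.9, 6.1]
width: 0.0002
grip_force: 3.2
```

Request:
servo_tool:
  deltas:
    - [[0, 0, 1, 0, 0, 0], [0, 0, 0, 0, 0, 0], [0, 0, 0, 0, 0, 0]]

```text
t: 11.98
eef_pos: [0.559, 0.3178, 0.0128]
orientation: [-180.0, -0.1, 31.2]
contact_force: [-3.1, -0.5, 12.1]
width: -0.0002
grip_force: 5.9
```

The reading stopped at 0.0128 while the force rose to 12 N, so the button is right down. Releasing it now.

Request:
servo_tool:
  deltas:
    - [[0, 0, -4, 0, 0, 0], [0, 0, -8, 0, 0, 0], [0, 0, -20, 0, 0, 0], [0, 0, -35, 0, 0, 0], [0, 0, -35, 0, 0, 0]]

```text
t: 12.4
eef_pos: [0.5566, 0.3159, 0.1122]
orientation: [180.0, 0.3, 31.1]
contact_force: [0.8, -0.2, 1.0]
width: 0.0006
grip_force: 0.0
```

Request:
servo_tool:
  deltas:
    - [[0, 0, -35, 0, 0, 0], [0, 0, -35, 0, 0, 0], [0, 0, 0, 0, 0, 0], [0, 0, 0, 0, 0, 0], [0, 0, 0, 0, 0, 0]]

```text
t: 12.82
eef_pos: [0.5583, 0.3169, 0.1823]
orientation: [180.0, 0.1, 31.2]
contact_force: [-0.1, -0.1, -0.9]
width: -0.0001
grip_force: 0.0
```

Run:
```python
from m import *
t=snap("top","t9"); s=snap("scene","s9"); o=ctrl.observe(); print(o["t"],o["contact_force"])
a=cen(t,(240,170,300,215),org); p=atz(t,*a[:2],.172); print(p)
print(cen(s,(345,200,378,243),blue)); b=cen(s,(400,230,425,250),grn); print(b, world(s,int(b[0]),int(b[1])))
```

```text
12.9167 [ 0.44235141 -0.36875984 -0.89062787]
[0.59012091 0.17752866 0.172     ]
(np.float64(361.184331797235), np.float64(224.33179723502303), 217, np.float32(1.3404751))
(np.float64(412.5462962962963), np.float64(238.37037037037038), 108, np.float32(1.3501017)) [0.56195734 0.31421136 0.05124452]
```

The head is still over the blue lid, the jar hasn't moved, and the button is back up.

```bash
python3 -c "from rig import ctrl; print(ctrl.close_job())"
```

```text
the job is handed in; nothing more can be done
None
```

The reading head sits within about 2 mm of the blue lid's centre by camera; I then pressed the green button right down, it came back up, and the job is handed in at about 13 s.

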